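Press a shoe sole with the capstan collar

TASK

Take the loose bar from its wooden rest and use it in the holes of the yellow collar to turn the collar clockwise, moving the bar from hole to hole as the posts get in the way, until the pad presses the lasted shoe firmly (the bar clearly pushes back harder than when the collar ran free), without crushing it. Then draw the bar out and lay it back in both notches of its rest. Turn the collar with the bar only, do not lever on the posts or knock the other things about.

Things in the scene. Friction and masses are not known exactly. Their poses are not given: they have to be found in the camera images.
- hub (a point): On the axis of the yellow collar at the height of its hole axes, 248 mm above the work surface, on top of the green bench press. Fixed to the press: -x points out of the press front (roughly to the robot), z up. The press: base 300 x 270 mm; crosshead 100 x 250 mm, its top 28 mm below this point. A 26 mm spindle stands up to 52 mm above this point.
- posts: The four steel posts of the press, 24 mm thick, axes at x = +-20, y = +-100 mm in the hub frame, tops 14 mm above the hub point. A bar in a front hole can swing about 70 deg to either side of the hub's -x before it meets a post. Origin on the collar axis at the work surface, axes as the hub's.
- collar: Yellow ring nut, 96 mm across, 48 mm high. Six radial holes 60 deg apart, 12 mm wide, 13 mm high, 32 mm deep (ending 16 mm from the axis), each under a black mark on its top. Origin at hub (it never rises or sinks); its x axis runs along one hole, z up. Turning clockwise from above lowers the pad 10 mm per rad. Friction 0.9 N m (6.4 N at 140 mm from the axis) holds it where it is left.
- pad: Round steel pressing pad, 68 mm across, on a stiff spring at the spindle's lower end; origin at the centre of its underside, z up. It meets the shoe after 2.2 to 3.7 rad of collar (more than one swing); then its force grows by 300 N per rad. Each 10 N of it adds 0.7 N to the push on the bar at 140 mm from the axis. Firm is 25 to 110 N: aim for 3 to 4 N more push than in free running.
- shoe_front (a point): On the press base, at the middle of its front edge, 22 mm above the work surface; axes as the hub's. Behind it, under the pad, a black shoe with white sole (225 x 78 mm, toe to the front) stands loose on a plywood packing board, with a wooden block 64 x 50 mm in it, its top 112 mm above the board. The packing differs by up to 8 mm from job to job, so only feel tells when the pad is tight. Over 110 N crushes the shoe.
- bar_mid (a point): Middle of the loose steel bar: 240 mm long, 10 mm diameter, round-nosed alike at both ends, 0.15 kg, blue band 50 mm long about this point; x along the bar. It starts lying in the rest.
- bar_end_a (a point): One tip of the bar, 120 mm from its middle along its +x.
- bar_end_b (a point): The other tip of the bar, 120 mm from its middle along its -x.
- cradle (a point): Fixed wooden bar rest: this point is where the middle of the bar lies at rest, 42 mm above the work surface; x is along the lying bar. Two 14 mm thick V notches (90 deg, 48 mm wide at the mouth, mouth 17 mm above this point) at x = +-75 mm; between them the base plank's top is 30 mm below this point.
- glue_pot_mid (a point): Yellow glue pot, 76 mm across, 85 mm high, half-way up. Bystander.
- bottle_mid (a point): Green bottle, 60 mm across, 160 mm high, half-way up. Bystander.
- clog_mid (a point): Finished black clog with white sole, 225 x 78 mm, 68 mm high, half-way up. Bystander.

How it is judged:
On the way, in this order (a step that is already met when the one before it is completed fails the run):
1. the bar is in a hole of the collar (((horizontal distance between bar_end_a and hub below 0.027 m and z of bar_end_a in the frame of hub between -0.008 and 0.008 m) or (horizontal distance between bar_end_b and hub below 0.027 m and z of bar_end_b in the frame of hub between -0.008 and 0.008 m))), for 0.2 s.
2. the bar is drawn out of its hole (horizontal distance between each of bar_end_a, bar_end_b and hub above 0.052 m), for 0.1 s.
3. the bar is again in a hole of the collar (((horizontal distance between bar_end_a and hub below 0.027 m and z of bar_end_a in the frame of hub between -0.008 and 0.008 m) or (horizontal distance between bar_end_b and hub below 0.027 m and z of bar_end_b in the frame of hub between -0.008 and 0.008 m))), for 0.2 s.
4. the pad presses the shoe firmly (contact force between pad and anything else between 25 and 110 N), for 0.2 s.
At the end, for the whole second after the job is handed in: The pad presses the shoe with 25 to 110 N and the collar stands still; the bar lies in both notches of its rest, its middle within 30 mm along the rest, 6 mm across and 5 mm in height of the cradle point (all of step 4 and distance between bar_mid and cradle below 0.03 m and z of bar_mid in the frame of cradle between -0.005 and 0.005 m and y of bar_mid in the frame of cradle between -0.006 and 0.006 m and angle between the x axis of bar_mid and the x axis of cradle, either way round below 0.08 rad and angular speed of collar below 0.05 rad/s); the robot touches nothing.
It fails at once if the pad crushes the shoe (over 110 N) (contact force between pad and anything else above 110 N).
It fails at once if the robot itself pushes the collar or the pad (contact force between any of the fingers, the arm and collar above 5 N or contact force between any of the fingers, the arm and pad above 5 N).
It fails at once if the bar is levered against the press frame (contact force between bar and posts above 25 N).
It fails at once if a bystander is knocked about (distance of any of glue_pot_mid, bottle_mid, clog_mid from where it was at the start of the episode above 0.03 m).
It also fails if it takes over 72 s, if anything falls off the work surface, if the arm or the gripper's body presses on something with over 40 N, if the wrist force passes 120 N, or if a joint passes its speed limit or range.

ROBOT

A 6-joint arm with a two-finger parallel gripper is mounted at the origin on the work surface. World frame = base frame: x ahead of the robot, y to its left, z up, the work surface at z = 0. Lengths are in m, angles in rad, forces in N, time in s.
With the tool pointing down it reaches from about 0.375 to 0.975 m from the base axis. Payload 3.8 kg.
Tool frame: the origin (TCP) lies midway between the tips of the shut fingers; the grasp point (between the pads) lies 19 mm behind it; x points along the fingers, y is the direction in which the jaws open and shut, and the axes are right-handed (so a half turn about x gives the same grasp; the last joint's range is limited). The gripper opens to 88 mm and grips with 3 to 60 N. Pads are 18 mm wide; open, the fingers measure 123 mm over their backs; the gripper's body (75 mm by 187 mm) begins 45 mm behind the grasp point.
Start: joints at [-0.037, 0.264, 1.604, -0, 1.274, -0.037], TCP at [0.675, -0, 0.202] pointing down, gripper open.
Joint ranges: [-2.63, 2.63], [-0.94, 2.18], [0.31, 2.57], [-1.31, 4.45], [0, 2.66], [-2.55, 2.55]. Speed limits (rad/s): [2.57, 2.57, 3.14, 3.14, 3.14, 3.14].

INTERFACE

Orientations are given as a rotation vector (axis times angle).
In Python, from cell import manip, inverse_kinematics, cams, order gives the robot as it stands. Calls block until the motion is done:
- manip.move_pose(position, orientation): joint-space move of the TCP to a pose.
- manip.move_linear(position, rate=0.15, rot=None): straight line of the TCP; rot=None keeps the orientation; rate is the mean speed in m/s.
- manip.set_joints(angles): joint-space move.
- manip.set_gripper(opening, force=None): finger opening in m; force is the grip in N (None keeps the last); returns when the fingers have stopped.
- manip.dwell(seconds).
- inverse_kinematics(position, orientation): joint angles nearest the present ones, or None.
- manip.state(): the state.
- cams.capture(name): name is "scene" or "side" or "wrist"; returns a dict with "image" (384x512x3 uint8, blue, green, red), "z_map" (384x512 float32, m along the optical axis (not along the pixel's ray), 0 where there is no reading), "intrinsics" (3x3 intrinsics, pixels), "k1" (the pictures are not rectified: a ray, as slopes to the right and down, at radius r is drawn at 1 + k1 r^2 times it, then the intrinsics apply), "position" and "orientation" of the camera in the world; the wrist camera has in their place "T_tool_cam" (4x4, takes a point from camera to tool coordinates, whose origin is the TCP and whose axes are the tool frame's). Camera axes: x right, y down, z forward; pixel columns grow to the right and rows downward; lengths in m; the calibration is good to about 2 mm. A picture is of the moment at which its call begins: read the wrist's pose just before it.
A pose or a line that the arm cannot do raises manip.IKError and nothing moves.
- order.close_job(): hands the job in, once; it reports no verdict.
The state is a dict: "clock": time; "joint_pos": joint angles; "joint_velocities": joint speeds; "tau": joint torques, N m; "tool_pos": TCP position; "tcp_rot": TCP orientation; "contact_force": force on the tool from outside, world axes, zero at the start; "moment": the same for the moment, N m; "gripper_width": finger opening in m.
Only numpy, scipy, OpenCV 4.12 (cv2) and the standard library are available. Lean on these libraries where they do the work, as an engineer would, in place of code of your own. Each camera call takes 0.05 s, during which the arm holds its last target. There are 200 camera calls.

## Working session

There is one attempt and no reset: what is moved stays moved. The work goes in short steps, each a Python script; the robot and the scene stay as the last script left them, time stands still between calls to the robot, and variables do not carry over. Pictures are saved under pics/ and viewed, about 8 in all and at most 12, crops included, and the job is handed in when it is done.

```bash
ls; mkdir -p pics
cat > h.py <<'E'
import numpy as np, cv2
from cell import manip, inverse_kinematics, cams, order
from scipy.spatial.transform import Rotation as R
def cap(n):
    s=manip.state(); c=cams.capture(n)
    if n=="wrist":
        T=np.eye(4);T[:3,:3]=R.from_rotvec(s["tcp_rot"]).as_matrix();T[:3,3]=s["tool_pos"]
        c["T"]=T@np.array(c["T_tool_cam"])
    else:
        T=np.eye(4);o=np.array(c["orientation"]);T[:3,:3]=o if o.shape==(3,3) else R.from_rotvec(o).as_matrix();T[:3,3]=c["position"];c["T"]=T
    return c
def rays(c,uv):
    uv=np.atleast_2d(np.asarray(uv,float))
    p=cv2.undistortPoints(uv.reshape(-1,1,2),np.array(c["intrinsics"],float),np.array([c["k1"],0,0,0.])).reshape(-1,2)
    d=np.c_[p,np.ones(len(p))]
    return c["T"][:3,3],d@c["T"][:3,:3].T,d
def onplane(c,uv,z):
    o,d,_=rays(c,uv); return o+d*((z-o[2])/d[:,2])[:,None]
def cloud(c):
    h,w=c["z_map"].shape; v,u=np.mgrid[:h,:w]
    _,d,_=rays(c,np.c_[u.ravel(),v.ravel()])
    o=c["T"][:3,3]; return (o+d*c["z_map"].reshape(-1,1)).reshape(h,w,3)
E
python3 - <<'E'
from h import *
import pickle
a=[]
for n in("scene","side","wrist"):
    c=cap(n);pickle.dump(c,open(n+".pkl","wb"));a.append(c["image"]);print(n,c["T"].round(3).tolist(),c["intrinsics"],c["k1"])
cv2.imwrite("pics/a.png",a[0]);cv2.imwrite("pics/b.png",a[1])
print(manip.state())
E
```

```text
pics
scene [[-0.53, 0.657, -0.536, 1.153], [0.848, 0.424, -0.318, 0.37], [0.018, -0.623, -0.782, 0.988], [0.0, 0.0, 0.0, 1.0]] [[402.56497125   0.         262.18007031]
 [  0.         402.56497125 191.61653807]
 [  0.           0.           1.        ]] -0.11823984593013205
side [[0.98, -0.141, 0.141, 0.41], [-0.199, -0.743, 0.639, -0.657], [0.014, -0.654, -0.756, 0.982], [0.0, 0.0, 0.0, 1.0]] [[390.83284626   0.         248.75472823]
 [  0.         390.83284626 187.10380491]
 [  0.           0.           1.        ]] 0.0255450973565295
wrist [[1.0, 0.001, -0.002, 0.675], [0.001, -0.947, -0.321, 0.083], [-0.002, 0.321, -0.947, 0.384], [0.0, 0.0, 0.0, 1.0]] [[342.37338692   0.         250.66503955]
 [  0.         342.37338692 196.18511624]
 [  0.           0.           1.        ]] -0.09125632098446977
{'clock': 0.15, 'joint_pos': array([-3.69225001e-02,  2.64579490e-01,  1.60503979e+00,  5.03101630e-06,
        1.27369436e+00, -3.68911614e-02]), 'joint_velocities': array([ 0.00068851, -0.00181021, -0.00505269, -0.0020947 ,  0.00058343,
        0.00040633]), 'tau': array([-3.11732474e-04, -5.02845919e+01, -3.57470334e+01,  7.29960459e-02,
        2.49771774e-02, -9.00718305e-05]), 'tool_pos': array([6.74396134e-01, 7.08618406e-06, 2.00585559e-01]), 'tcp_rot': array([ 1.20846051,  1.21050062, -1.2104577 ]), 'contact_force': array([ 0.34744664,  0.47494616, -0.21331524]), 'moment': array([-0.03025166, -0.06601937, -0.03451182]), 'gripper_width': 0.08847080646856587}
```

View pics/a.png

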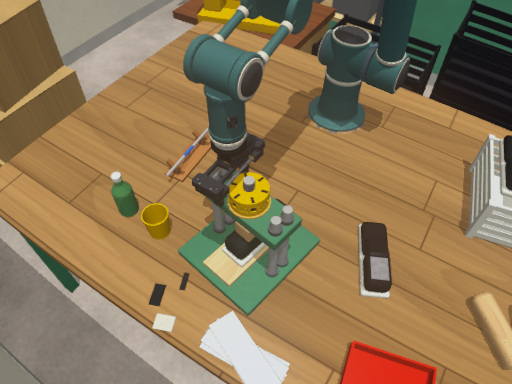

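View pics/b.png

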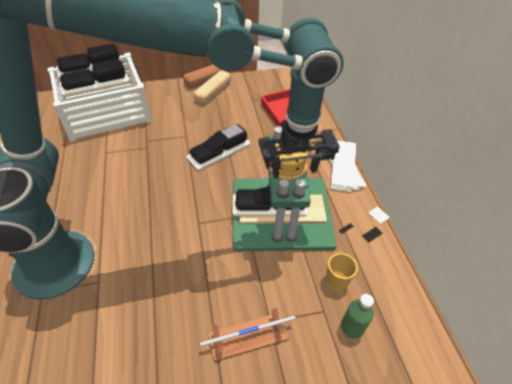

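The scene picture shows the collar at about (250,192), post tops at (275,225) and (288,212), the bar band at about (187,153), the pot at (156,220), the bottle at (124,195) and the clog at (375,258). The side view shows the band at (248,331) and post tops at (284,188) and (299,188).

Run:
```python
from h import *
import pickle
for n in("scene","side"):
    c=pickle.load(open(n+".pkl","rb"));im=c["image"];h=cv2.cvtColor(im,cv2.COLOR_BGR2HSV);P=cloud(c);ok=c["z_map"]>0
    def st(name,m):
        v,u=np.nonzero(m&ok);p=P[v,u];print(n,name,len(p),"px",u.mean().round(1),v.mean().round(1),"med",np.median(p,0).round(4),"min",p.min(0).round(3),"max",p.max(0).round(3)) if len(p) else print(name,0);return np.c_[u,v],p
    H,S,V=[h[...,i] for i in range(3)]
    uv,p=st("band",(H>100)&(H<130)&(S>130)&(V>80)&(P[...,2]<.1)&(P[...,2]>.02)); 
    print(onplane(c,uv.mean(0),.046))
    uv,p=st("collar",(H>18)&(H<32)&(S>150)&(P[...,2]>.21)&(P[...,2]<.29))
    top=p[p[:,2]>.268]; print("top",len(top),(top.min(0)+top.max(0))/2, top.max(0)-top.min(0))
    if len(top)>10:
        (cx,cy),r=cv2.minEnclosingCircle(top[:,:2].astype(np.float32)); print("circ",cx,cy,r)
    # grey post tops
    m=((abs(P[...,2]-.262)<.004)&(S<60)&ok).astype(np.uint8)
    k,l,s_,ce=cv2.connectedComponentsWithStats(m)
    for i in range(1,k):
        if s_[i,4]>15: print("post",s_[i],np.median(P[l==i],0).round(4))
    m=((abs(P[...,2]-.22)<.004)&(H>50)&(H<90)&(S>80)&ok).astype(np.uint8)
    v,u=np.nonzero(m)
    q=P[v,u][:,:2];q=q[(abs(q[:,0]-.7)<.3)&(abs(q[:,1])<.3)];print("crosshead",len(q),cv2.minAreaRect(q.astype(np.float32)) if len(q) else 0)
    m=((abs(P[...,2]-.022)<.006)&(H>60)&(H<90)&(S>80)&ok);q=P[m][:,:2];q=q[(abs(q[:,0]-.7)<.3)&(abs(q[:,1])<.3)];print("base",len(q),cv2.minAreaRect(q.astype(np.float32)))
    # bar: gray-white points 0.035<z<0.055 near band
    b=np.median(p,0)
    m=((P[...,2]>.036)&(P[...,2]<.06)&ok&((S<70)|((H>100)&(H<130))));q=P[m];q=q[(abs(q[:,1]-.28)<.2)|(abs(q[:,1]+.28)<.2)];q=q[q[:,0]<.75]
    print("bar",len(q),q.min(0),q.max(0)); 
    print("pot",np.median(P[(H>18)&(H<32)&(S>150)&(P[...,2]<.12)&(P[...,2]>.03)],0),"bottle",np.median(P[(H>50)&(H<90)&(S>80)&(P[...,2]>.08)&(P[...,2]<.18)&(P[...,1]<-.15)],0))
```

```text
scene band 26 px 188.3 150.4 med [ 0.4927 -0.3056  0.0475] min [ 0.469 -0.313  0.04 ] max [ 0.513 -0.302  0.052]
[[ 0.49160618 -0.30693511  0.046     ]]
scene collar 1423 px 249.2 196.9 med [0.6886 0.0607 0.2715] min [ 0.62  -0.006  0.216] max [0.72  0.098 0.278]
top 867 [0.66874947 0.04987234 0.27295936] [0.09796302 0.089253   0.00975275]
circ 0.6684098839759827 0.0463714525103569 0.049444761127233505
post [319  51  24  12  45] [ 0.058  -0.0381  0.2624]
post [361  67   7   5  17] [0.0641 0.0838 0.2632]
post [395  75  11   8  19] [0.0485 0.1964 0.2623]
post [283 205  10  10  77] [0.6685 0.1496 0.2626]
post [271 216  11  10  87] [0.7072 0.1427 0.2624]
crosshead 770 ((0.6761536598205566, 0.08308622986078262), (0.17607693374156952, 0.09886126965284348), 80.02136993408203)
base 3625 ((0.6695940494537354, 0.046843573451042175), (0.2700352370738983, 0.29881972074508667), 79.9604263305664)
bar 650 [-0.96343379 -0.31801665  0.03600696] [0.72192844 0.4794731  0.05982617]
pot [-0.29207013 -0.53239671  0.0469842 ] bottle [ 0.76553016 -0.31971795  0.10855017]
side band 51 px 248.8 329.9 med [ 0.
[... 381 characters left out ...]
118 119 361] [1.3398 0.3548 0.262 ]
post [274 127   8   7  38] [0.6654 0.1451 0.261 ]
post [ 45 172   5  11  24] [0.0641 0.0744 0.2617]
post [279 180  10   8  60] [ 0.6303 -0.0519  0.2609]
post [295 180  10   8  59] [ 0.6697 -0.0598  0.2612]
post [  0 223  37  19 108] [ 0.0359 -0.0932  0.2616]
crosshead 351 ((0.6691822409629822, 0.037559881806373596), (0.24282604455947876, 0.09823930263519287), 78.90611267089844)
base 2443 ((0.6676725149154663, 0.04050262272357941), (0.2675269842147827, 0.29056641459465027), 79.93151092529297)
bar 977 [ 0.37560166 -0.3346017   0.03601573] [0.72645177 0.37003341 0.05991105]
pot [ 0.76417031 -0.20190565  0.06209412] bottle [ 0.75475808 -0.35452095  0.11309703]
```

Run:
```python
from h import *
import pickle
manip.move_linear([0.60,0.0,0.36],rate=0.25)
c=cap("wrist");pickle.dump(c,open("w1.pkl","wb"))
cv2.imwrite("pics/c.png",c["image"]);print(manip.state()["clock"],c["T"][:3,3])
hub=np.array([.6688,.0453]);
im=c["image"];P=onplane  # collar-top rectified (axis-aligned, 2 px/mm.. by ray mapping)
# yellow top circle: marks = dark pixels at r 25..45 mm on z=.272
h_,w_=im.shape[:2];v,u=np.mgrid[:h_,:w_];p=onplane(c,np.c_[u.ravel(),v.ravel()],.272)
hsv=cv2.cvtColor(im,cv2.COLOR_BGR2HSV).reshape(-1,3)
y=(hsv[:,0]>18)&(hsv[:,0]<32)&(hsv[:,1]>120)&(np.hypot(*(p[:,:2]-hub).T)<.07)
Q=cloud(c).reshape(-1,3); y&=Q[:,2]>.262
print("yellow n",y.sum(),"z",np.median(Q[y,2]),cv2.minEnclosingCircle(p[y][:,:2].astype(np.float32)))
hub2=np.array(cv2.minEnclosingCircle(p[y][:,:2].astype(np.float32))[0])
d=p[:,:2]-hub2;r=np.hypot(*d.T);m=(hsv[:,2]<70)&(r>.02)&(r<.045)
mm=m.reshape(h_,w_).astype(np.uint8);k,l,s,ce=cv2.connectedComponentsWithStats(mm)
for i in range(1,k):
    if s[i,4]>8:
        q=onplane(c,ce[i],.272)[0];e=q[:2]-hub2;print(s[i,4],ce[i].round(1),np.degrees(np.arctan2(e[1],e[0])).round(1),np.hypot(*e).round(4))
```

```text
1.05 [0.60015439 0.08342991 0.54168375]
yellow n 9417 z 0.27218483522669257 ((0.667874276638031, 0.04734513536095619), 0.04967480152845383)
72 [329.9  84.2] 103.1 0.0354
86 [375.5  97.2] 42.0 0.038
80 [294.5 119. ] 166.7 0.035
70 [382.  143.3] -15.6 0.0387
65 [305.  164.1] -130.9 0.0369
72 [347.9 174.6] -72.3 0.0383
```

View pics/c.png

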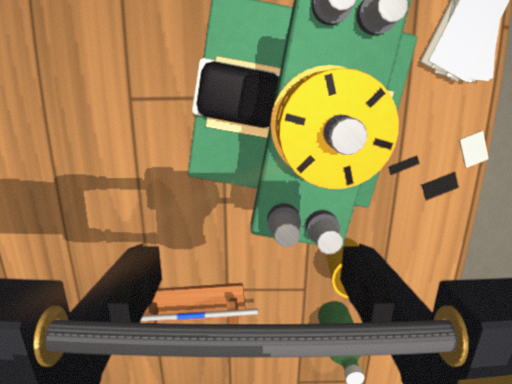

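The wrist picture shows the collar centred near (343,130) with six marks, at (330,84), (376,97), (295,119), (382,143), (305,164) and (348,175). That puts the holes at world angles of about 45.5° + 60°k. The bar lies at (150..258, 316) and the posts are clear. Next I check the joint range for the swing 225.5° → 105.5°, with small tool leans.

```bash
cat >> h.py <<'E'
HUB=np.array([.6697,.0462]); ZH=.248
def rot(psi,pitch=0,roll=0,flip=0):
    """tool down, bar direction psi (deg, outward), camera outward; pitch about jaw axis, roll about bar"""
    a=np.radians(psi-90+180*flip);c,s=np.cos(a),np.sin(a)
    M=np.array([[0,c,s],[0,s,-c],[-1,0,0.]])
    return (R.from_matrix(M)*R.from_euler("yz",[pitch,roll],degrees=True))
def tcp(grasp,r): return np.asarray(grasp)+.019*r.as_matrix()[:,0]
def at(psi,rad,z=ZH,dn=0,hub=None):
    h=HUB if hub is None else hub
    a=np.radians(psi);return np.array([h[0]+rad*np.cos(a)-dn*np.sin(a),h[1]+rad*np.sin(a)+dn*np.cos(a),z])
E
python3 - <<'E'
from h import *
for flip in(0,1):
  for pitch in(0,-10,10,-20,20):
   for roll in(0,-10,10,-20,20):
    out=[]
    for psi,rad in((225.5,190),(225.5,140),(165,140),(105.5,140),(105.5,190)):
        r=rot(psi,pitch,roll,flip);q=inverse_kinematics(tcp(at(psi,rad/1000),r),r.as_rotvec())
        out.append("--" if q is None else "%.2f/%.2f/%.2f"%(q[3],q[4],q[5]))
    print(flip,pitch,roll,out)
c=cap("wrist")
# bar line from current view: bright/blue pixels at z 0.035..0.06
hsv=cv2.cvtColor(c["image"],cv2.COLOR_BGR2HSV);H,S,V=[hsv[...,i] for i in range(3)];P=cloud(c)
v,u=np.nonzero((H>100)&(H<130)&(S>120)&(V>80)&(P[...,2]<.1)&(P[...,2]>0.02))
q=onplane(c,np.c_[u,v],.045);print("band",len(q),q.mean(0),cv2.minAreaRect(q[:,:2].astype(np.float32)))
b=q.mean(0)
m=(S<70)&(V>100)&(P[...,2]>.035)&(P[...,2]<.06)&(np.hypot(P[...,0]-b[0],P[...,1]-b[1])<.14)
v,u=np.nonzero(m);q2=onplane(c,np.c_[u,v],.045);L=cv2.fitLine(q2[:,:2].astype(np.float32),cv2.DIST_HUBER,0,.01,.01).ravel()
print(len(q2),L,np.degrees(np.arctan2(L[1],L[0])),"ends",np.sort((q2[:,:2]-b[:2])@L[:2])[[2,-3]])
E
```

```text
0 0 0 ['--', '0.00/1.29/-2.50', '-0.00/1.29/-1.20', '0.00/1.31/-0.03', '0.00/1.31/0.05']
0 0 -10 ['-0.11/1.15/-2.47', '-0.12/1.15/-2.39', '-0.16/1.37/-1.06', '-0.00/1.51/-0.03', '0.01/1.51/0.04']
0 0 10 ['--', '--', '0.18/1.24/-1.37', '0.01/1.11/-0.03', '-0.01/1.11/0.05']
0 0 -20 ['-0.27/1.01/-2.32', '-0.29/1.03/-2.23', '-0.30/1.46/-0.95', '-0.01/1.70/-0.02', '0.01/1.70/0.04']
0 0 20 ['--', '--', '0.37/1.23/-1.55', '0.02/0.90/-0.04', '-0.02/0.90/0.07']
0 -10 0 ['--', '--', '-0.08/1.13/-1.13', '-0.18/1.32/0.11', '-0.18/1.34/0.18']
0 -10 -10 ['--', '--', '-0.25/1.22/-0.98', '-0.16/1.51/0.07', '-0.15/1.53/0.13']
0 -10 10 ['--', '--', '0.13/1.07/-1.31', '-0.21/1.12/0.16', '-0.22/1.14/0.25']
0 -10 -20 ['-0.06/0.89/-2.55', '-0.10/0.88/-2.43', '-0.40/1.32/-0.87', '-0.16/1.70/0.03', '-0.13/1.71/0.09']
0 -10 20 ['--', '--', '0.36/1.05/-1.52', '-0.25/0.92/0.23', '-0.29/0.95/0.33']
0 10 0 ['-0.14/1.39/-2.45', '-0.13/1.41/-2.39', '0.06/1.45/-1.25', '0.18/1.33/-0.17', '0.18/1.32/-0.09']
0 10 -10 ['-0.26/1.27/-2.32', '-0.26/1.29/-2.26', '-0.08/1.52/-1.12', '0.15/1.52/-0.12', '0.17/1.51/-0.05']
0 1
[... 2680 characters left out ...]
['-0.50/1.31/1.09', '-0.49/1.34/1.14', '-0.14/1.73/2.10', '--', '--']
1 20 0 ['0.36/1.16/0.22', '0.35/1.12/0.31', '-0.19/0.97/2.13', '--', '--']
1 20 -10 ['0.40/1.32/0.23', '0.41/1.29/0.31', '0.05/0.89/1.92', '--', '--']
1 20 10 ['0.31/0.99/0.23', '0.28/0.95/0.34', '-0.38/1.08/2.28', '--', '--']
1 20 -20 ['0.43/1.47/0.25', '0.45/1.44/0.32', '0.33/0.86/1.67', '--', '--']
1 20 20 ['0.23/0.81/0.27', '0.17/0.78/0.41', '-0.52/1.19/2.38', '--', '--']
band 132 [ 0.4937754  -0.30705975  0.045     ] ((0.49358534812927246, -0.30714714527130127), (0.04782111942768097, 0.010417522862553596), 5.637960910797119)
466 [ 0.9963714   0.08511187  0.51313126 -0.30554014] 4.8824573 ends [-0.08954814  0.11809081]
```

Run:
```python
from h import *
import pickle
psi=185.; r=rot(psi,10)
b=np.array([.4937,-.308,.042])
manip.move_pose(tcp(b+[0,0,.12],r),r.as_rotvec())
c=cap("wrist");pickle.dump(c,open("w2.pkl","wb"));im=c["image"];cv2.imwrite("pics/d.png",im)
hsv=cv2.cvtColor(im,cv2.COLOR_BGR2HSV);H,S,V=[hsv[...,i] for i in range(3)];P=cloud(c)
m=(H>100)&(H<130)&(S>120)&(V>80)&(abs(P[...,2]-.045)<.02)
v,u=np.nonzero(m);print("band",len(u),np.median(P[m],0))
q=onplane(c,np.c_[u,v],.045)[:,:2];(cx,cy),wh,an=cv2.minAreaRect(q.astype(np.float32));print(cx,cy,wh,an)
s=manip.state();print(s["clock"],s["tool_pos"],tcp(b+[0,0,.12],r),s["contact_force"],s["joint_pos"].round(2))
# bar edges: steel points
m=(S<80)&(V>90)&(P[...,2]>.035)&(P[...,2]<.055)&(abs(P[...,1]-b[1])<.04)
v,u=np.nonzero(m);q2=onplane(c,np.c_[u,v],.045)[:,:2];L=cv2.fitLine(q2.astype(np.float32),cv2.DIST_HUBER,0,.01,.01).ravel();print(len(q2),np.degrees(np.arctan2(L[1],L[0])),L, q2.min(0),q2.max(0))
```

```text
band 599 [ 0.49321832 -0.30859819  0.04691218]
0.4938572347164154 -0.3083597719669342 (0.04870125278830528, 0.009543620981276035) 4.887414455413818
2.9833 [ 0.49096354 -0.30805775  0.14360106] [ 0.49041324 -0.30828755  0.14328865] [ 0.87814617 -0.14184209 -0.16167636] [-0.54  0.23  1.77 -0.11  1.29 -2.16]
2257 4.789928 [ 0.9965075   0.08350267  0.4533158  -0.31183907] [ 0.37478443 -0.32308339] [ 0.60479438 -0.29442935]
```

View pics/d.png

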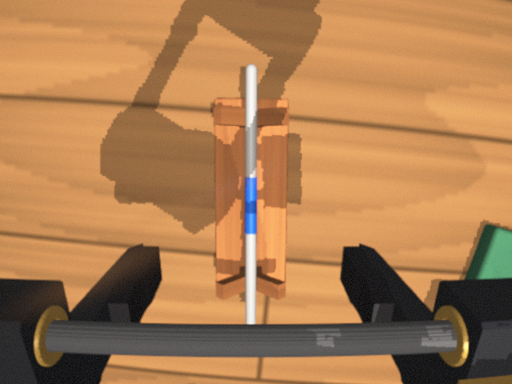

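The band is centred at about (251,205) and the bar runs straight up the picture, lying in both notches. I grip it, lift it and bring it in front of the hole at 225.5°.

```bash
cat >> h.py <<'E'
CR=np.array([.4938,-.3084,.042]); PC=184.85
def go(g,psi,rate=.15,pitch=10):
    r=rot(psi,pitch); manip.move_linear(tcp(g,r),rate=rate,rot=r.as_rotvec())
def goj(g,psi,pitch=10):
    r=rot(psi,pitch); manip.move_pose(tcp(g,r),r.as_rotvec())
def st(msg=""):
    s=manip.state();print(msg,"t%.2f"%s["clock"],"F",s["contact_force"].round(2),"M",s["moment"].round(2),"w%.4f"%s["gripper_width"],s["tool_pos"].round(4));return s
def look(name,hub=None,psi=None):
    """collar marks centre+phase, and bar line near collar, from wrist view"""
    c=cap("wrist");im=c["image"];cv2.imwrite("pics/%s.png"%name,im);h0=HUB if hub is None else hub
    hsv=cv2.cvtColor(im,cv2.COLOR_BGR2HSV);H,S,V=[hsv[...,i] for i in range(3)]
    h_,w_=H.shape;v,u=np.mgrid[:h_,:w_];p=onplane(c,np.c_[u.ravel(),v.ravel()],.272).reshape(h_,w_,3)
    r=np.hypot(p[...,0]-h0[0],p[...,1]-h0[1]);m=((V<70)&(r>.02)&(r<.047)).astype(np.uint8)
    k,l,s,ce=cv2.connectedComponentsWithStats(m);q=[]
    for i in range(1,k):
        if s[i,4]>25: q.append(onplane(c,ce[i],.272)[0,:2])
    q=np.array(q)
    from scipy.optimize import least_squares
    f=lambda x:[*(np.hypot(*(q-x[:2]).T)-.0367)]
    def res(x):
        d=q-x[:2];a=np.arctan2(d[:,1],d[:,0]);k=np.round((a-x[2])/(np.pi/3));t=x[2]+k*np.pi/3
        return (d-x[3]*np.c_[np.cos(t),np.sin(t)]).ravel()
    d=q-h0;a=np.arctan2(d[:,1],d[:,0])
    best=min((least_squares(res,[*h0,a[0]+o,.0367]) for o in(-.1,0,.1)),key=lambda z:z.cost)
    ph=np.degrees(best.x[2])%60
    print("marks",len(q),"hub",best.x[:2].round(4),"phase",ph.round(2),"r",best.x[3].round(4),"res",np.sqrt(2*best.cost/len(q)).round(4))
    P=cloud(c)
    mb=(S<60)&(V>90)&(abs(P[...,2]-ZH)<.02)
    rr=np.hypot(P[...,0]-h0[0],P[...,1]-h0[1]);an=np.degrees(np.arctan2(P[...,1]-h0[1],P[...,0]-h0[0]))
    mb&=(rr<.16)&(rr>.045)
    if psi is not None: mb&=(abs((an-psi+180)%360-180)<12)
    vv,uu=np.nonzero(mb)
    if len(uu)>20:
        b=onplane(c,np.c_[uu,vv],ZH+.003)[:,:2];L=cv2.fitLine(b.astype(np.float32),cv2.DIST_HUBER,0,.01,.01).ravel()
        dr=np.degrees(np.arctan2(L[1],L[0]))%180+180;n=np.array([-L[1],L[0]]);n=n if (dr<360) else n
        print("bar n",len(b),"dir",dr.round(2),"tip r",rr[mb].min().round(4),"topz",np.median(P[mb][:,2]).round(4),"line pt",L[2:].round(4))
        a=np.radians(dr);nn=np.array([-np.sin(a),np.cos(a)]);print("bar line offset from marks centre (ccw +) %.4f"%((L[2:]-best.x[:2])@nn))
    return best.x[:2],ph
E
python3 - <<'E'
from h import *
go(CR,PC,.12)
st("at");manip.set_gripper(0.0,40);st("grip")
go(CR+[0,0,.24],PC,.3);st("lift")
goj(at(225.5,.19,ZH+.05),225.5);st()
go(at(225.5,.19),225.5,.15);st()
look("e",psi=225.5)
E
```

```text
at t4.13 F [-0.22 -0.02  0.54] M [ 0.07 -0.08 -0.06] w0.0882 [ 0.4913 -0.3091  0.0242]
grip t5.43 F [-0.69  1.13  1.03] M [ 0.1  -0.14 -0.03] w0.0006 [ 0.4905 -0.3087  0.0233]
lift t6.38 F [ 0.7  -0.13 -0.01] M [ 0.12 -0.08  0.02] w0.0003 [ 0.4897 -0.3081  0.2614]
 t7.29 F [0.03 0.17 0.15] M [ 0.17 -0.12  0.  ] w0.0007 [ 0.5338 -0.0923  0.2782]
 t7.78 F [ 0.16 -0.35  1.13] M [ 0.19 -0.09  0.01] w0.0002 [ 0.5339 -0.0928  0.2289]Traceback (most recent call last):
  File "<stdin>", line 7, in <module>
  File "h.py", line 55, in look
    d=q-h0;a=np.arctan2(d[:,1],d[:,0])
      ~^~~
ValueError: operands could not be broadcast together with shapes (0,) (2,)
```

View pics/e.png

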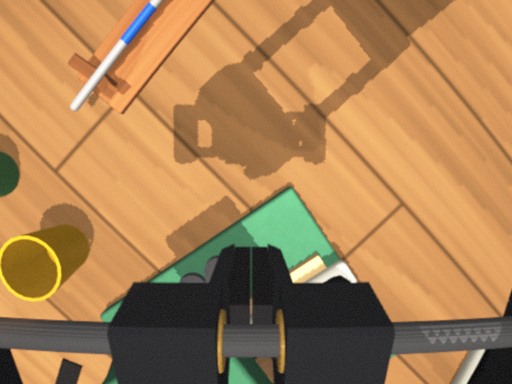

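The fingers shut on nothing (width 0): the bar is still at the rest, seen at (75..155, 0..105), maybe shifted. The picture also shows that in this orientation the gripper body hides the collar. I go back and look.

```bash
cat >> h.py <<'E'
def lookbar(c):
    hsv=cv2.cvtColor(c["image"],cv2.COLOR_BGR2HSV);H,S,V=[hsv[...,i] for i in range(3)];P=cloud(c)
    m=(H>100)&(H<130)&(S>120)&(V>80)&(np.hypot(P[...,0]-CR[0],P[...,1]-CR[1])<.12)
    v,u=np.nonzero(m);print("band",len(u),np.median(P[m],0))
    q=onplane(c,np.c_[u,v],.045)[:,:2];print(cv2.minAreaRect(q.astype(np.float32)))
E
python3 - <<'E'
from h import *
go(at(225.5,.19,ZH+.06),225.5,.3)
manip.set_gripper(.088)
goj(CR+[0,0,.10],PC);st()
c=cap("wrist");cv2.imwrite("pics/f.png",np.hstack([c["image"][:,100:410],cv2.resize(cap("side")["image"][290:370,190:310],None,fx=4,fy=4)[:384]] ) if 0 else c["image"]);lookbar(c)
c2=cap("side");lookbar(c2)
s=manip.state();print(R.from_rotvec(s["tcp_rot"]).as_matrix().round(3))
cv2.imwrite("pics/g.png",cv2.resize(c2["image"][270:384,170:330],None,fx=5,fy=5))
E
```

```text
t10.58 F [-0.66  0.11  0.81] M [ 0.11 -0.15 -0.02] w0.0879 [ 0.4915 -0.3084  0.1243]
band 659 [ 0.49346541 -0.30838816  0.04686119]
((0.4937170147895813, -0.3087208569049835), (0.04897559434175491, 0.00904746726155281), 5.095534801483154)
band 40 [ 0.48457157 -0.31209976  0.04773893]
((0.4864646792411804, -0.3108043968677521), (0.03199896216392517, 0.007510545197874308), 0.08827079087495804)
[[-0.171 -0.087  0.982]
 [-0.016  0.996  0.085]
 [-0.985 -0.001 -0.171]]
```

View pics/g.png

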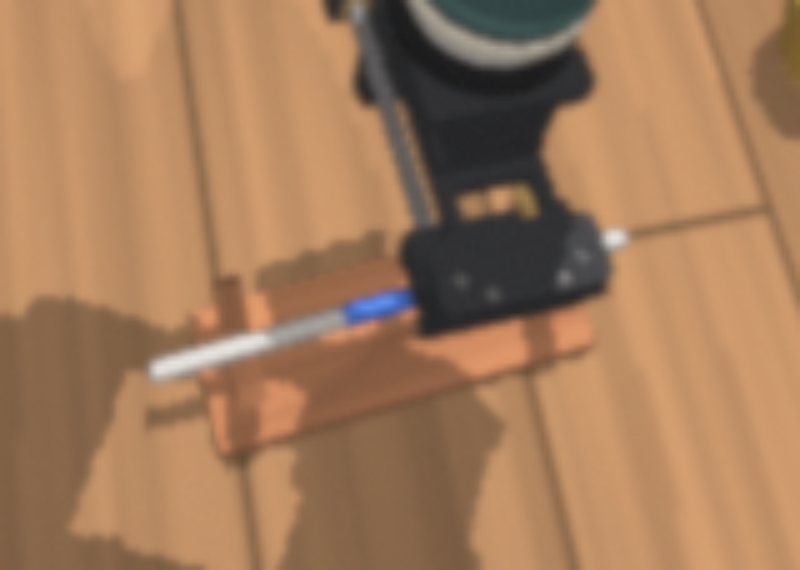

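Run:
```python
from h import *
go(CR,PC,.2);st("at")
manip.set_gripper(.03,40);st("30mm");a=cap("wrist")["image"]
manip.set_gripper(.0,40);st("0");b=cap("wrist")["image"];c=cap("side")
cv2.imwrite("pics/h.png",np.vstack([np.hstack([a[150:,60:440],b[150:,60:440]]),cv2.resize(c["image"][280:370,170:360],(760,360))]))
manip.dwell(.1);st()
```

```text
at t11.33 F [0.49 0.05 0.02] M [ 0.1  -0.2  -0.01] w0.0881 [ 0.4914 -0.3086  0.0241]
30mm t12.29 F [ 0.37 -0.71  0.21] M [ 0.16 -0.12 -0.05] w0.0301 [ 0.4905 -0.3087  0.0232]
0 t12.92 F [ 0.21  0.09 -0.14] M [ 0.07 -0.09 -0.01] w0.0007 [ 0.4905 -0.3087  0.0233]
 t13.12 F [-0.33 -0.55  0.44] M [ 0.07 -0.09 -0.04] w0.0001 [ 0.4905 -0.3087  0.0233]
```

View pics/h.png

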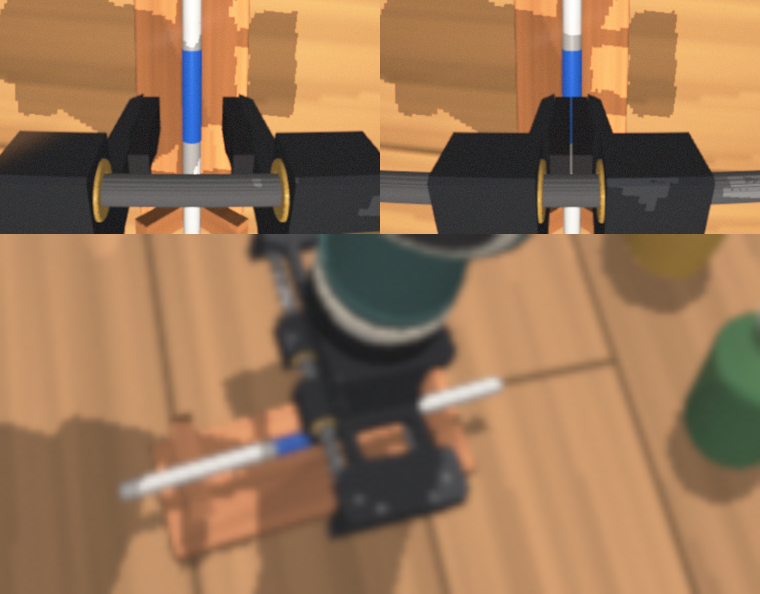

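The fingers shut above the bar, which is visible below through the gap at about (571,130), although the reported TCP is at z=0.023. I check in the depth map where the real fingertips are in the tool frame.

Run:
```python
from h import *
import pickle
def tips(c,T):
    P=cloud(c);Ti=np.linalg.inv(T);Q=(P.reshape(-1,3)@Ti[:3,:3].T+Ti[:3,3]).reshape(P.shape)
    V=c["image"].max(2)
    m=(c["z_map"]>0)&(c["z_map"]<.25)&(V<90)
    m[:235]=False
    for row in(248,255,265,280,295):
        for a,b in((60,250),(252,430)):
            cc=np.nonzero(m[row,a:b])[0]+a
            if len(cc):print(row,cc.min(),cc.max(),[Q[row,k].round(4).tolist() for k in(cc.min(),int(np.median(cc)),cc.max())],c["z_map"][row,int(np.median(cc))].round(3))
s=manip.state();T=np.eye(4);T[:3,:3]=R.from_rotvec(s["tcp_rot"]).as_matrix();T[:3,3]=s["tool_pos"]
c=cap("wrist");print(c["T_tool_cam"]);print("closed");tips(c,T)
c=pickle.load(open("w2.pkl","rb"));T=c["T"]@np.linalg.inv(np.array(c["T_tool_cam"]));print("open");tips(c,T)
```

```text
[[ 1.04719703e-03 -3.20312496e-01  9.47311358e-01 -1.83239843e-01]
 [ 9.99999292e-01  8.71163400e-04 -8.10875709e-04 -1.19943756e-04]
 [-5.65529361e-04  9.47311536e-01  3.20313181e-01 -8.34435974e-02]
 [ 0.00000000e+00  0.00000000e+00  0.00000000e+00  1.00000000e+00]]
closed
248 224 249 [[-0.0411, -0.0126, -0.01], [-0.0379, -0.0072, -0.0084], [-0.0386, -0.001, -0.0088]] 0.162
248 252 276 [[-0.0383, 0.0004, -0.0086], [-0.0385, 0.0061, -0.0087], [-0.0417, 0.0115, -0.0103]] 0.161
255 220 249 [[-0.0498, -0.0137, -0.0111], [-0.0449, -0.0078, -0.0084], [-0.0451, -0.001, -0.0086]] 0.155
255 252 281 [[-0.0457, 0.0004, -0.0089], [-0.0461, 0.0067, -0.0091], [-0.0484, 0.0132, -0.0104]] 0.154
265 216 249 [[-0.0578, -0.0147, -0.0107], [-0.0563, -0.0081, -0.0099], [-0.055, -0.0009, -0.0091]] 0.144
265 252 285 [[-0.0547, 0.0004, -0.009], [-0.0557, 0.0071, -0.0096], [-0.0573, 0.0142, -0.0104]] 0.144
280 210 249 [[-0.0695, -0.0159, -0.0109], [-0.0657, -0.0088, -0.0085], [-0.0576, -0.0009, -0.0034]] 0.135
280 252 290 [[-0.0587, 0.0004, -0.004], [-0.0658, 0.0079, -0.0086], [-0.068, 0.0151, -0.01]] 0.13
[... 539 characters left out ...]
[[-0.0395, 0.0437, -0.0054], [-0.0447, 0.0505, -0.0081], [-0.0483, 0.0574, -0.01]] 0.155
265 114 159 [[-0.0598, -0.0572, -0.0114], [-0.055, -0.0496, -0.0088], [-0.0393, -0.0444, 0.0003]] 0.145
265 342 388 [[-0.0389, 0.0439, 0.0004], [-0.0543, 0.0489, -0.0084], [-0.0578, 0.0579, -0.0103]] 0.146
280 100 160 [[-0.0692, -0.0595, -0.01], [-0.0676, -0.048, -0.0093], [-0.0392, -0.0447, 0.0088]] 0.133
280 341 401 [[-0.0402, 0.0438, 0.008], [-0.0669, 0.0477, -0.0089], [-0.0688, 0.0592, -0.0098]] 0.134
295 60 154 [[-0.1077, -0.0516, -0.0297], [-0.0775, -0.0497, -0.009], [-0.0532, -0.0439, 0.0078]] 0.124
295 348 415 [[-0.0528, 0.0439, 0.0079], [-0.0772, 0.0482, -0.0089], [-0.08, 0.0597, -0.0106]] 0.124
```

The depth shows that the real fingertips end at tool x ≈ −0.0385, so the reported TCP lies 38 mm beyond them; the grasp point is therefore about 57.5 mm behind the reported TCP. I correct the offset and redo the grasp.

```bash
sed -i 's/\.019\*r\.as_matrix/.0575*r.as_matrix/' h.py; sed -i 's/^HUB=.*/HUB=np.array([.6695,.0460]); ZH=.248/' h.py
cat >> h.py <<'E'
def scenechk(psi,name,hub=None):
    h0=HUB if hub is None else hub
    c=cap("scene");im=c["image"];P=cloud(c);hsv=cv2.cvtColor(im,cv2.COLOR_BGR2HSV);H,S,V=[hsv[...,i] for i in range(3)]
    cv2.imwrite("pics/%s.png"%name,cv2.resize(im[110:290,150:370],None,fx=3.5,fy=3.3))
    def loc(q):
        a=np.radians(psi);d=q[:,:2]-h0;return np.c_[d@[np.cos(a),np.sin(a)],d@[-np.sin(a),np.cos(a)]]
    m=(abs(P[...,2]-ZH)<.015)&(S<70)&(V>80);v,u=np.nonzero(m);q=onplane(c,np.c_[u,v],ZH+.004);l=loc(q)
    k=(l[:,0]>.05)&(l[:,0]<.3)&(abs(l[:,1])<.025);l=l[k];z=P[v,u][k,2]
    for lo in np.arange(.05,.3,.02):
        s=(l[:,0]>=lo)&(l[:,0]<lo+.02)
        if s.sum()>3: print("bar r%.2f n%d lat %.4f z %.4f"%(lo,s.sum(),l[s,1].mean(),np.median(z[s])))
    m=(abs(P[...,2]-.272)<.006)&(H>18)&(H<32)&(S>130);v,u=np.nonzero(m);q=onplane(c,np.c_[u,v],.272);l=loc(q)
    print("collar top n",len(l),cv2.minEnclosingCircle(l[np.hypot(*l.T)<.06].astype(np.float32)))
E
python3 - <<'E'
from h import *
for psi,rad in((PC,0),(225.5,.2),(225.5,.14),(165,.14),(105.5,.14),(105.5,.2)):
    r=rot(psi,10);g=CR if rad==0 else at(psi,rad);q=inverse_kinematics(tcp(g,r),r.as_rotvec());print(psi,rad,None if q is None else np.round(q,2))
manip.set_gripper(.06);go(CR,PC,.1);st("at")
manip.set_gripper(0.,40);s=st("grip")
if s["gripper_width"]>.006:
    go(CR+[0,0,.22],PC,.3);st("lift")
    goj(at(225.5,.20,ZH+.04),225.5);go(at(225.5,.20),225.5,.15);st("pre");scenechk(225.5,"i")
E
```

```text
184.85 0 [-0.54  0.39  1.88 -0.12  1.01 -2.13]
225.5 0.2 [-0.14  0.08  1.85 -0.15  1.32 -2.47]
225.5 0.14 [-0.06  0.15  1.77 -0.14  1.34 -2.39]
165 0.14 [ 0.07  0.12  1.81  0.06  1.38 -1.25]
105.5 0.14 [ 0.16  0.24  1.66  0.18  1.26 -0.17]
105.5 0.2 [ 0.25  0.24  1.66  0.18  1.25 -0.08]
at t14.68 F [-0.22 -0.14  0.55] M [ 0.06 -0.1   0.  ] w0.0601 [ 0.4835 -0.3091 -0.0151]
grip t15.52 F [-0.64  1.89  2.26] M [ 0.48 -0.05 -0.15] w0.0076 [ 0.4838 -0.3088 -0.0145]
lift t16.40 F [-0.89  0.68 -2.33] M [ 0.12 -0.18  0.02] w0.0079 [ 0.4828 -0.3087  0.2034]
pre t17.68 F [-0.03 -0.87 -0.81] M [ 0.25 -0.11  0.02] w0.0079 [ 0.5215 -0.105   0.1905]
bar r0.07 n13 lat 0.0025 z 0.2501
bar r0.09 n23 lat 0.0002 z 0.2515
bar r0.11 n22 lat 0.0001 z 0.2521
bar r0.13 n19 lat 0.0005 z 0.2516
bar r0.15 n22 lat -0.0001 z 0.2521
bar r0.17 n8 lat -0.0001 z 0.2522
bar r0.23 n6 lat -0.0021 z 0.2538
collar top n 925 ((-0.001185606000944972, -0.001158186700195074), 0.04984436184167862)
```

Gripped (width 7.9 mm) and lifted; the bar is in line within 1 mm and its axis is at about 0.2475. Now a slow insertion with force checks.

```bash
cat >> h.py <<'E'
def insert(psi,r0=.172,r1=.141,lim=9,dn=0,z=ZH):
    go(at(psi,r0,z,dn),psi,.15);f0=manip.state()["contact_force"]
    for rad in np.arange(r0-.005,r1-.0001,-.005).tolist()+[r1]:
        go(at(psi,rad,z,dn),psi,.06);f=manip.state()["contact_force"]-f0
        a=np.radians(psi);fr=f@[np.cos(a),np.sin(a),0];ft=f@[-np.sin(a),np.cos(a),0]
        print("r%.3f fr%.1f ft%.1f fz%.1f"%(rad,fr,ft,f[2]))
        if abs(fr)>lim or np.hypot(ft,f[2])>14: print("BLOCK");return False
    return True
E
python3 - <<'E'
from h import *
print(insert(225.5));st()
scenechk(225.5,"j")
E
```

```text
r0.167 fr-0.7 ft-0.2 fz0.1
r0.162 fr0.2 ft0.1 fz-0.1
r0.157 fr-0.6 ft-0.2 fz0.5
r0.152 fr-0.6 ft-0.5 fz0.8
r0.147 fr-1.0 ft0.0 fz0.7
r0.142 fr-0.5 ft-0.2 fz-0.1
r0.141 fr-1.6 ft0.4 fz1.4
True
 t19.82 F [ 1.1   0.26 -0.18] M [ 0.2  -0.09  0.02] w0.0081 [ 0.5636 -0.0617  0.1914]
bar r0.05 n4 lat -0.0002 z 0.2543
bar r0.07 n25 lat 0.0002 z 0.2529
bar r0.09 n23 lat -0.0003 z 0.2535
bar r0.11 n11 lat 0.0000 z 0.2530
collar top n 936 ((-0.0019422759069129825, -0.0003891302039846778), 0.05062901973724365)
```

View pics/j.png

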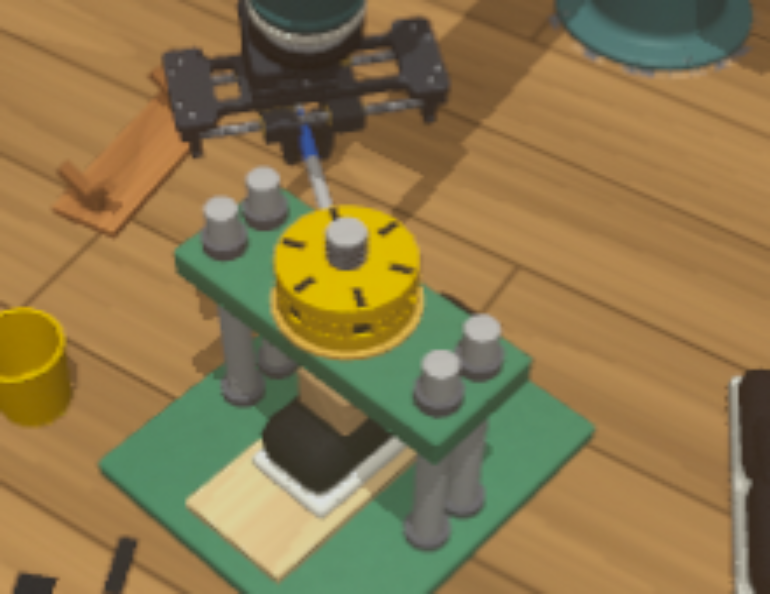

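The bar sits in the hole: picture position (330,210), under the front mark. First swing, with the force logged.

```bash
cat >> h.py <<'E'
def ftm(psi,n=4):
    a=np.radians(psi);F=[]
    for _ in range(n): F.append(manip.state()["contact_force"]); manip.dwell(.02)
    F=np.mean(F,0);return F@[-np.sin(a),np.cos(a),0],F@[np.cos(a),np.sin(a),0],F[2]
def swing(p0,p1,step,rate,stop,rad=.141,n=3):
    psi=p0
    while psi>p1+1e-6:
        psi=max(p1,psi-step);go(at(psi,rad),psi,rate);f=ftm(psi,n);print("%.1f ft%.1f fr%.1f fz%.1f"%(psi,*f))
        if f[0]>stop: print("STOP");break
    return psi
E
python3 - <<'E'
from h import *
print(ftm(225.5))
p=swing(225.5,105.5,7.5,.14,14);st()
E
```

```text
(np.float64(-0.10486123847574694), np.float64(0.0036443631407900978), np.float64(-1.1477411404439009))
218.0 ft2.8 fr0.3 fz-0.7
210.5 ft5.1 fr-0.1 fz-1.1
203.0 ft6.0 fr-0.2 fz-1.2
195.5 ft5.2 fr0.3 fz-0.5
188.0 ft5.4 fr0.3 fz-1.1
180.5 ft5.5 fr-0.1 fz-1.2
173.0 ft4.9 fr0.1 fz-0.7
165.5 ft6.0 fr0.5 fz-0.2
158.0 ft6.0 fr0.1 fz-0.9
150.5 ft6.0 fr0.3 fz-0.4
143.0 ft5.9 fr0.8 fz-0.4
135.5 ft5.7 fr1.0 fz-0.4
128.0 ft6.2 fr1.8 fz-1.2
120.5 ft5.7 fr1.8 fz-0.6
113.0 ft5.6 fr2.2 fz-0.7
105.5 ft6.1 fr2.9 fz-1.1
 t25.40 F [-6.35  0.52 -0.64] M [ 0.01  0.83 -0.16] w0.0079 [0.6273 0.1917 0.1911]
```

```bash
cat >> h.py <<'E'
def marks(name="scene"):
    c=cap(name);im=c["image"];hsv=cv2.cvtColor(im,cv2.COLOR_BGR2HSV);V=hsv[...,2];S=hsv[...,1]
    h_,w_=V.shape;v,u=np.mgrid[:h_,:w_];p=onplane(c,np.c_[u.ravel(),v.ravel()],.272).reshape(h_,w_,3)[...,:2]-HUB
    r=np.hypot(p[...,0],p[...,1]);a=np.arctan2(p[...,1],p[...,0])
    m=(r>.029)&(r<.043);w=np.clip(150-V[m].astype(float),0,None)   # darkness weight
    z=(w*np.exp(6j*a[m])).sum();print("phase %.2f coherence %.2f"%(np.degrees(np.angle(z))/6%60,abs(z)/w.sum()))
    return np.degrees(np.angle(z))/6%60
E
python3 - <<'E'
from h import *
import pickle
for d in(1.5,3,4.5):
    psi=105.5+d;go(at(psi,.141),psi,.1);f=ftm(psi,3);print(psi,f)
    if f[0]<1.5:break
marks()
go(at(psi,.20),psi,.2);st("out")
marks()
go(at(psi,.20,ZH+.055),psi,.3)
goj(at(165,.205,ZH+.055),165);goj(at(225.5,.20,ZH+.055),225.5);st()
marks();scenechk(225.5,"k")
E
```

```text
107.0 (np.float64(4.611771453342968), np.float64(2.9399896372621988), np.float64(-1.288917430344047))
108.5 (np.float64(2.51432006706764), np.float64(3.9614445182366285), np.float64(-0.651004416225956))
110.0 (np.float64(2.3567321140771504), np.float64(1.1759687769861835), np.float64(-1.6618676163534436))
phase 54.59 coherence 0.96
out t26.79 F [ 0.41  0.37 -1.16] M [-0.11 -0.05  0.  ] w0.0074 [0.5983 0.2437 0.1917]
phase 54.56 coherence 0.96
 t29.34 F [-0.11 -0.01 -1.45] M [ 0.2  -0.03  0.  ] w0.0078 [ 0.5225 -0.1032  0.2461]
phase 54.55 coherence 0.96
collar top n 986 ((-0.002411966910585761, -0.0009569606045261025), 0.05068906024098396)
```

The bar is drawn out. The collar holes are now at 54.6° + 60°k (it lagged the tool by about 9°, from play and compliance), so it has turned 111° = 1.94 rad. I check that the hole at 234.6° can be reached with a small roll about the bar, and compare the scene phase with the wrist one at the start.

```bash
cat >> h.py <<'E'
def roll(psi): return float(np.interp(psi,[150,200],[0,-10])) if psi<300 else 0
def go(g,psi,rate=.15,pitch=10,rl=None):
    r=rot(psi,pitch,roll(psi) if rl is None else rl); manip.move_linear(tcp(g,r),rate=rate,rot=r.as_rotvec())
def goj(g,psi,pitch=10,rl=None):
    r=rot(psi,pitch,roll(psi) if rl is None else rl); manip.move_pose(tcp(g,r),r.as_rotvec())
E
python3 - <<'E'
from h import *
import pickle,h
_c=h.cap; h.cap=lambda n: pickle.load(open(n+".pkl","rb"))
h.marks("scene"); h.marks("w1") ; h.cap=_c
for rad in(.2,.172,.141):
    r=rot(234.6,10,-10);q=inverse_kinematics(tcp(at(234.6,rad),r),r.as_rotvec());print(rad,None if q is None else q.round(2))
E
```

```text
phase 44.89 coherence 0.92
phase 45.43 coherence 0.97
0.2 [-0.12  0.03  1.91 -0.26  1.15 -2.53]
0.172 [-0.08  0.06  1.88 -0.26  1.16 -2.48]
0.141 [-0.03  0.09  1.84 -0.26  1.17 -2.44]
```

Run:
```python
from h import *
p=234.7
goj(at(p,.185,ZH+.055),p);go(at(p,.185),p,.15);st("pre");scenechk(p,"l")
ok=insert(p);print(ok);st()
if ok:
    marks()
    print(ftm(p)); p=swing(p,205,7.5,.14,11)
```

```text
pre t30.24 F [ 0.12  0.15 -0.92] M [ 0.27  0.02 -0.04] w0.0078 [ 0.5646 -0.1191  0.192 ]
bar r0.05 n4 lat -0.0004 z 0.2516
bar r0.07 n49 lat 0.0102 z 0.2505
bar r0.09 n42 lat 0.0088 z 0.2543
bar r0.11 n26 lat 0.0033 z 0.2538
bar r0.13 n21 lat -0.0005 z 0.2529
bar r0.15 n13 lat -0.0006 z 0.2532
collar top n 989 ((-0.0021225721575319767, -0.001201189705170691), 0.05029922351241112)
r0.167 fr1.4 ft-0.1 fz-0.6
r0.162 fr0.3 ft-0.7 fz-0.1
r0.157 fr0.5 ft-0.0 fz-1.5
r0.152 fr0.1 ft-0.6 fz-1.0
r0.147 fr-0.1 ft-0.1 fz-0.3
r0.142 fr0.0 ft-0.5 fz-0.8
r0.141 fr0.1 ft-0.8 fz-0.5
True
 t32.29 F [-0.67  0.49 -1.16] M [ 0.29  0.02 -0.04] w0.0078 [ 0.5902 -0.0829  0.1922]
phase 54.54 coherence 0.96
(np.float64(0.09616908208638662), np.float64(0.003970992803691213), np.float64(-1.3413656116468051))
227.2 ft3.1 fr2.5 fz-0.8
219.7 ft5.2 fr2.7 fz-0.5
212.2 ft5.1 fr3.2 fz-0.9
205.0 ft5.4 fr3.0 fz-0.3
```

Run:
```python
from h import *
p=swing(205,105.5,5,.14,8.3,n=4);print(p,ftm(p,8));marks();st()
```

```text
200.0 ft6.0 fr3.1 fz-0.7
195.0 ft6.2 fr2.4 fz-1.0
190.0 ft6.1 fr2.5 fz-0.8
185.0 ft5.7 fr2.5 fz-1.1
180.0 ft6.0 fr2.8 fz-1.5
175.0 ft5.4 fr2.6 fz-1.0
170.0 ft5.7 fr2.6 fz-1.2
165.0 ft6.6 fr2.1 fz-1.2
160.0 ft7.3 fr2.6 fz-1.2
155.0 ft7.8 fr1.9 fz-1.3
150.0 ft9.5 fr2.2 fz-1.0
STOP
150 (np.float64(9.107541687767633), np.float64(2.095549616897201), np.float64(-1.1556747720421559))
phase 41.84 coherence 0.96
 t37.43 F [-5.83 -6.97 -0.26] M [-1.07  0.7  -0.04] w0.0079 [0.5364 0.1193 0.1899]
```

The push has risen steadily from about 5.8 N free to 9.2 N, i.e. +3.4 N or about 50 N on the pad. I unload, draw out and return to above the rest.

Run:
```python
from h import *
for p in(154,158,161):
    go(at(p,.141),p,.1);f=ftm(p,3);print(p,f)
    if f[0]<1: break
marks()
go(at(p,.21),p,.2);st("out");marks()
go(at(p,.21,ZH+.05),p,.3)
goj(CR+[0,0,.16],PC,rl=0);st("above")
c=cap("side");cv2.imwrite("pics/m.png",cv2.resize(c["image"][230:384,150:350],None,fx=4,fy=3.8))
```

```text
154 (np.float64(4.535898446647805), np.float64(2.3123530379827786), np.float64(-1.1450445874924637))
158 (np.float64(1.5286556919734142), np.float64(1.0860310348052098), np.float64(-0.8640849960476095))
161 (np.float64(-0.40179038634989256), np.float64(0.10944855823894852), np.float64(-1.5152369388582596))
phase 41.85 coherence 0.96
out t38.91 F [-0.62 -0.5  -0.59] M [ 0.06 -0.22 -0.02] w0.0078 [0.4616 0.1157 0.1918]
phase 41.84 coherence 0.96
above t40.88 F [-0.1   0.01 -1.75] M [ 0.14 -0.14  0.07] w0.0078 [ 0.4841 -0.3084  0.1452]
```

View pics/m.png

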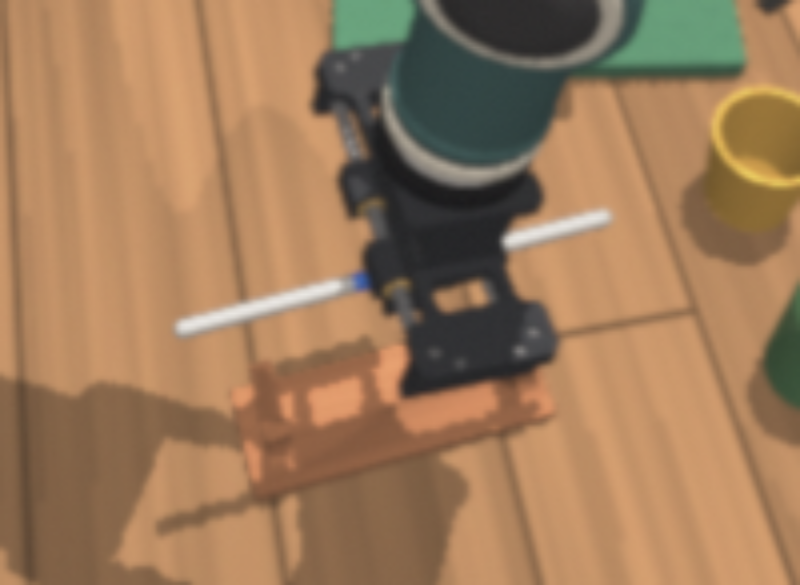

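The bar spans (180,328) to (608,215), parallel to the rest and held at the band; the collar phase has not changed. I lower, release, retreat and check.

Run:
```python
from h import *
go(CR+[0,0,.02],PC,.2,rl=0);go(CR+[0,0,.001],PC,.04,rl=0);st("down")
manip.set_gripper(.06);st("open")
go(CR+[0,0,.16],PC,.2,rl=0);st("up")
c=cap("wrist");lookbar(c);cv2.imwrite("pics/n.png",c["image"]);marks()
hsv=cv2.cvtColor(c["image"],cv2.COLOR_BGR2HSV);H,S,V=[hsv[...,i] for i in range(3)];P=cloud(c)
m=(S<80)&(V>90)&(P[...,2]>.035)&(P[...,2]<.055)&(np.hypot(P[...,0]-CR[0],P[...,1]-CR[1])<.125)
v,u=np.nonzero(m);q=onplane(c,np.c_[u,v],.045)[:,:2]
for lo in(-.12,-.09,-.06,.03,.06,.09):
    s=(q[:,0]-CR[0]>lo)&(q[:,0]-CR[0]<lo+.03)
    if s.sum(): print(lo,s.sum(),np.median(P[m][s],0).round(4))
```

```text
down t42.40 F [-0.54  0.11 -1.41] M [ 0.07 -0.18  0.03] w0.0079 [ 0.4836 -0.3092 -0.0139]
open t43.28 F [ 0.53 -0.35  0.43] M [ 0.1  -0.11  0.03] w0.0598 [ 0.4838 -0.3092 -0.0136]
up t44.23 F [-0.69  1.07  0.43] M [ 0.06 -0.13  0.05] w0.0598 [ 0.483  -0.3087  0.1441]
band 595 [ 0.49278658 -0.30864723  0.04679857]
((0.49355068802833557, -0.3086162805557251), (0.04828127846121788, 0.008876204490661621), 4.890588760375977)
phase 41.82 coherence 0.96
-0.12 413 [ 0.3898 -0.3171  0.0463]
-0.09 415 [ 0.4187 -0.3147  0.0464]
-0.06 384 [ 0.4486 -0.3125  0.0465]
0.03 348 [ 0.5383 -0.3048  0.0464]
0.06 331 [ 0.5679 -0.3021  0.0465]
0.09 130 [ 0.5897 -0.3     0.0465]
```

View pics/n.png

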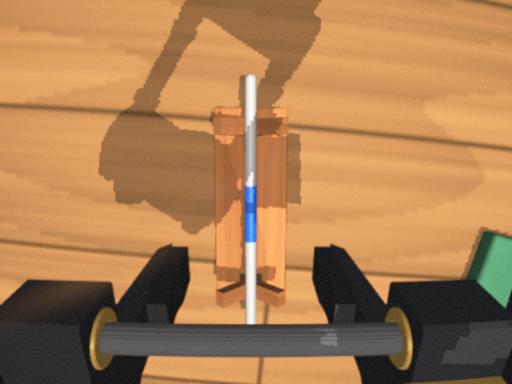

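The bar is back in both notches: band at (251,213), level, within 0.3 mm of where it started. The gripper is clear and the collar has stayed put. Handing in.

```bash
python3 -c "
from h import *
order.close_job();st()"
```

```text
the job is handed in; nothing more can be done
the job is handed in; nothing more can be done
```

The job is done and handed in at about 44 s of the 72 s allowed. The shoe is pressed to an estimated 50 N and the bar is back in its rest; the hand-in gives no verdict.

- **Grasp:** The first grasp closed on air above the bar. The wrist camera's depth map showed the real fingertips about 38 mm short of the reported TCP, so I corrected the offset and gripped the bar cleanly.
- **Turning:** I swung the collar 111° with the hole at 225°, drew the bar out, and re-inserted it in the next hole at 235°. I then turned another 73°, about 3.2 rad in all. No insertion met more than about 2 N.
- **Force:** The push at 140 mm rose steadily from about 5.8 N running free to 9.2 N. That +3.4 N is where the 50 N estimate comes from; pad force was not measured directly.
- **Last checks:**
  - The collar phase stayed at 41.8° after unloading, after drawing out and after laying the bar down.
  - The bar lies level in both notches, its middle within about 0.3 mm of where it started and its angle within about 0.1°.
  - The gripper is open and clear of everything.
- **Not checked:** I did not re-measure the pot, bottle and clog at the end. No contact force suggested they were touched.

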